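Offer up the saw's bearing cap

TASK

First let the steel spacer sleeve down into the bore of the bearing housing on the saw top until it lies flat on the bearing at the bottom, and let go of it. Then pick up the aluminium end cap by its rib and finish holding it, still and level, about a centimetre above the housing's face without ever touching the housing with it, every threaded hole showing fully through its cap hole, so that I can slip the gasket under and start the screws. Keep hold of the cap at the end, and leave the wax tin and the blade flange where they are.

Things in the scene. Friction and masses are not known exactly. Their poses are not given: they have to be found in the camera images.
- housing: Cast bearing housing, dark blue-grey, fixed, upright; origin at the centre of its underside, z up. Round body (foot 88 mm diameter) under a flange 124 mm (its x) by 94 mm (its y), 16 mm thick; bright face 64 mm above the origin. Blind bore in the centre, 49 mm diameter (53 mm in the top 2 mm), 28 mm deep; its floor, 36 mm above the origin, is the bearing already fitted.
- housing_bore (a point): Centre of the bore's mouth, at the height of the machined face; same axes as housing.
- housing_hole0 (a point): Mouth of one 8 mm threaded hole on the machined face, at x +46, y +29 mm in the housing's frame. The four holes are at x +-46, y +-29 mm.
- housing_hole2 (a point): Mouth of the threaded hole diagonal to that, at x -46, y -29 mm.
- spacer: Loose steel spacer sleeve (ring) standing upright: 45 mm outside diameter, 30 mm inside, 24 mm tall, about 0.15 kg; origin at the centre of its underside, z along its axis. It and the wax tin may have swapped places. The bore leaves it 2 mm all round.
- spacer_center (a point): Middle of the spacer, on its axis 12 mm above its underside; 48 mm above the housing's origin when the spacer lies home in the bore (its top is then 4 mm below the face).
- cap: Loose grey aluminium end cap lying flat, about 0.42 kg; origin at the centre of its underside, z up. Plate 124 (x) by 94 (y) by 8 mm, four 14 mm holes at x +-46, y +-29 mm; round hub on it (62 mm diameter, 6 mm high) and over that a grip rib along x, 62 mm long, 22 mm wide (y), its top 42 mm above the origin. Same after a half turn: either way round is right.
- cap_grip (a point): Centre of the top of the grip rib, 42 mm above the cap's underside; axes as cap.
- cap_hole0 (a point): Clearance hole at x +46, y +29 mm, at the level of the cap's underside.
- cap_hole2 (a point): The clearance hole diagonal to that, at x -46, y -29 mm, at the level of the underside.
- wax_tin: Bystander: round tin with a brass-coloured lid, 58 mm diameter, 29 mm tall; origin under its centre.
- arbor_flange: Bystander: round grey-brown blade flange, 64 mm diameter, 18 mm tall, between the housing and the saw's fence; origin under its centre.
Mind the look-alikes: they are no part of the job. What is shaped like the spacer but red or turquoise is not meant.

How it is judged:
On the way:
1. the spacer lies flat on the floor of the housing's bore and is let go (z of spacer_center in the frame of housing between 0.0455 and 0.0505 m and horizontal distance between spacer_center and housing_bore below 0.005 m and angle between the z axis of spacer and the z axis of housing, either way round below 0.06 rad and contact force between spacer and the fingers below 0.05 N), for 0.2 s.
At the end, for the whole second after the job is handed in: Spacer flat on the bore floor (2.5 mm in height, 5 mm from centre, 0.06 rad). Cap held by the fingers alone, still, level to 0.06 rad, 4 to 20 mm above the housing's face, touching neither housing nor spacer, both diagonal hole pairs within 3 mm from above, either way round (z of spacer_center in the frame of housing between 0.0455 and 0.0505 m and horizontal distance between spacer_center and housing_bore below 0.005 m and angle between the z axis of spacer and the z axis of housing, either way round below 0.06 rad and z of cap in the frame of housing_bore between 0.004 and 0.02 m and angle between cap's own z axis and vertical below 0.06 rad and ((horizontal distance between cap_hole0 and housing_hole0 below 0.003 m and horizontal distance between cap_hole2 and housing_hole2 below 0.003 m) or (horizontal distance between cap_hole0 and housing_hole2 below 0.003 m and horizontal distance between cap_hole2 and housing_hole0 below 0.003 m)) and linear speed of cap below 0.01 m/s and angular speed of cap below 0.1 rad/s and contact force between cap and the fingers above 2 N and contact force between cap and housing below 0.05 N and contact force between cap and spacer below 0.05 N); the arm keeps its last pose, push and grip.
It fails at once if the cap touches the housing (contact force between cap and housing above 1 N).
It fails at once if a bystander (wax tin, blade flange) is moved by more than 25 mm (distance of any of wax_tin, arbor_flange from where it was at the start of the episode above 0.025 m).
It also fails if it takes over 58 s, if anything falls off the work surface, if the arm or the gripper's body presses on something with over 40 N, if the wrist force passes 120 N, or if a joint passes its speed limit or range.

ROBOT

A 6-joint arm with a two-finger parallel gripper is mounted at the origin on a cart in front of the work surface, level with it; the furniture and walls round the work are solid. World frame = base frame: x ahead of the robot, y to its left, z up, the work surface at z = 0. Lengths are in m, angles in rad, forces in N, time in s.
With the tool pointing down it reaches from about 0.3 to 0.875 m from the base axis. Payload 6.4 kg.
Tool frame: the origin (TCP) lies at the very end of the fingers, on their centre line; the grasp point (between the pads) lies 19 mm behind it; z points along the fingers, y is the line along which they close (so a half turn about z gives the same grasp; the last joint's range is limited). The gripper opens to 85 mm and grips with 20 to 120 N. Pads are 22 mm wide; open, the fingers measure 114 mm over their backs; the gripper's body (76 mm by 85 mm) begins 54 mm behind the grasp point. The pads swing forward as they close: fully open they stand 13 mm farther back than shut.
Start: joints at [1.139, 0.181, 1.607, -0, 1.354, -0.206], TCP at [0.129, 0.56, 0.231] pointing down, gripper open.
Joint ranges: [-2.99, 2.99], [-0.89, 2.07], [0.3, 2.58], [-1.14, 4.28], [0, 2.63], [-3.12, 3.12]. Speed limits (rad/s): [2.57, 2.57, 3.01, 3.14, 3.14, 3.14].

INTERFACE

Orientations are given as [roll, pitch, yaw] about the fixed x, y, z axes, in that order (R = Rz(yaw) Ry(pitch) Rx(roll)).
In Python, from station import r, eyes, regions_of, mark_of gives the robot as it stands.
- The arm moves only by the tool play_rows, never from a script. Its argument "motion" is a list of rows, each a list of 3 entries, a list of its own where there are three numbers: the shift along the world's x, y, z in m, then the turn, a rotation vector about the world's x, y, z in degrees, then the opening, from -1 (shut) to 1 (fully open). A call has 1 to 5 rows; each row is the pose to reach, as a shift and turn from the pose commanded when the call began; what a row does not reach only later rows make up. A row lasts 1/10 s, in which the tool goes at most 50 mm and 8.59 degrees, less where a joint would pass 70% of its speed; a pose out of reach is approached as far as the arm can. A call with a gripper value outside its range is refused whole. The fingers move at their own pace and stop on an object; the grip force is fixed at half the most. Time passes only in rows, so rows that repeat a pose let the fingers close. It gives the time, the measured TCP pose, the force, the opening and the grip force at its end, in the units of the state.
- r.observe(): the state, without advancing time (a new reading comes with each control period).
- eyes.grab_frame(name): name is "scene" or "top" or "wrist"; returns the picture (400x640x3 uint8, red, green, blue); there is no depth.
- eyes.camera_info(name): a dict with "fx", "fy", "cx", "cy" (pixels), "cam_to_world" (4x4, takes a point from camera to world coordinates); the wrist camera has in their place "T_tool_cam" (4x4, takes a point from camera to tool coordinates, whose origin is the TCP and whose axes are the flange's). Camera axes: x right, y down, z forward; pixel columns grow to the right and rows downward; lengths in m; the calibration is good to about 2 mm. A picture is of the moment at which its call begins: read the wrist's pose just before it. camera_info takes no time and is no camera call.
- r.finish_job(): hands the job in; it is judged then, once.
Trained networks look in the newest picture that a camera, given by its name, has taken for a name from the list of things; names that differ only in an ending like _2 or _b are one class to them, and where a whole thing is asked for, a point or a joint stands for the part that bears it (a point fixed in the world has none). Each returns a list of dicts, best first, with "conf" (0 to 1); they miss things now and then, are a little off and sometimes report something else, mostly with a low value. They report only what shows in the picture. A call takes as long as a camera call. They do not tell look-alikes from the thing itself.
- regions_of(query, camera): "pixels" (400x640 bool, what is visible of it).
- mark_of(query, camera): "location" ([x, y, z] in m, in world coordinates, good to about 4 mm: a listed point, or the origin of a listed thing).
The state is a dict: "time_s": time; "q": joint angles; "dq": joint speeds; "effort": joint torques, N m; "tcp_pos": TCP position; "tool_rot": TCP orientation; "contact_force": force on the tool from outside, world axes, zero at the start; "ft_torque": the same for the moment, N m; "grip_width": finger opening in m; "grasp_force": force on a finger pad.
Only numpy, scipy, OpenCV 4.12 (cv2) and the standard library are available. Lean on these libraries where they do the work, as an engineer would, in place of code of your own. Each camera call takes 0.05 s, during which the arm holds its last target. There are 200 camera calls.

## Working session

There is one attempt and no reset: what is moved stays moved. The work goes in short steps, Python scripts to look and compute and a tool call to move; the robot and the scene stay as the last step left them, time stands still between calls to the robot, and variables do not carry over. Pictures are saved under pics/ and viewed, at most 10 in all, crops included, and the job is handed in when it is done.

Besides the shell and the picture viewer there is one more tool, called after "Request:" by a JSON object that holds its "method" and its "body", one argument or row to a line. play_rows: Moves the arm, as the interface text tells. Its arguments: {"type":"object","properties":{"motion":{"type":"array","items":{"type":"array"}}},"required":["motion"]}

```bash
mkdir -p pics; ls; python3 - <<'E'
from station import r, eyes, regions_of, mark_of
import cv2, numpy as np
print(r.observe())
for c in ("top","scene"):
    im=eyes.grab_frame(c); cv2.imwrite(f"pics/{c}0.png",im[:,:,::-1])
    for q in ("housing","housing_bore","housing_hole0","housing_hole2","spacer","cap","cap_grip","cap_hole0","cap_hole2","wax_tin","arbor_flange"):
        print(c,q,[(np.round(m["location"],4).tolist(),round(m["conf"],2)) for m in mark_of(q,c)][:4])
    i=eyes.camera_info(c); print(i["fx"],i["cx"],i["cy"],np.round(i["cam_to_world"],3).tolist())
print(np.round(eyes.camera_info("wrist")["T_tool_cam"],4).tolist(),eyes.camera_info("wrist")["fx"])
E
```

```text
pics
{'time_s': 0.0, 'q': array([ 1.13865210e+00,  1.81593423e-01,  1.60799042e+00, -1.17995989e-05,
        1.35380548e+00, -2.06307989e-01]), 'dq': array([ 0.00088345,  0.00096445,  0.00050507, -0.0007664 , -0.00180344,
        0.00046825]), 'effort': array([-2.52548680e-04, -4.44876444e+01, -3.51334119e+01, -2.80661288e-04,
        9.14122764e-03,  6.61042293e-06]), 'tcp_pos': array([0.12851036, 0.5598905 , 0.2303632 ]), 'tool_rot': array([-3.13983172e+00, -3.56769479e-04,  2.91575866e+00]), 'contact_force': array([-0.85462284, -0.37410912, -0.02157377]), 'ft_torque': array([-0.01285627,  0.01568358,  0.03302373]), 'grasp_force': 0.0, 'grip_width': 0.08549368401842138}
top housing [([0.5971, 0.0648, 0.0036], 0.59)]
top housing_bore [([0.5983, 0.0679, 0.0647], 0.95)]
top housing_hole0 [([0.644, 0.0994, 0.0651], 0.83), ([0.5566, 0.0332, 0.0655], 0.67), ([0.5985, 0.0662, 0.063], 0.34)]
top housing_hole2 [([0.644, 0.0994, 0.0651], 0.83), ([0.5566, 0.0332, 0.0655], 0.67), ([0.5985, 0.0662, 0.063], 0.34)]
top spacer [([0.4526, 0.0302, -0.0004], 0.69), ([0.4607, 0.1445, -0.0021], 0.65), 
[... 1078 characters left out ...]
0.2878, 0.0019], 0.97), ([0.6389, 0.0963, 0.0628], 0.67)]
scene cap_grip [([0.4357, 0.2834, 0.0424], 0.84)]
scene cap_hole0 [([0.4097, 0.2402, 0.0018], 0.9), ([0.4697, 0.3307, -0.0007], 0.67)]
scene cap_hole2 [([0.4097, 0.2402, 0.0018], 0.9), ([0.4697, 0.3307, -0.0007], 0.67)]
scene wax_tin [([0.6218, 0.2325, 0.0021], 0.62)]
scene arbor_flange [([0.6895, -0.0571, -0.0052], 0.81)]
379.75827050761717 317.5803751781572 199.10201714827429 [[0.797, -0.364, 0.482, 0.117], [-0.604, -0.508, 0.614, -0.367], [0.021, -0.781, -0.625, 0.615], [0.0, 0.0, 0.0, 1.0]]
[[0.0, -0.9657, -0.2597, 0.0651], [1.0, -0.0002, 0.0007, -0.0004], [-0.0007, -0.2597, 0.9657, -0.142], [0.0, 0.0, 0.0, 1.0]] 343.8229274497904
```

View pics/top0.png

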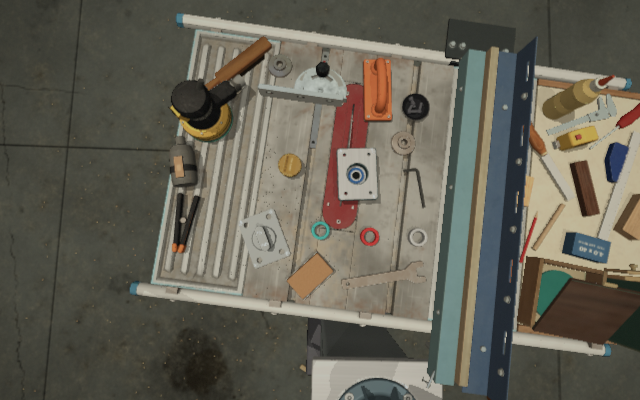

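View pics/scene0.png

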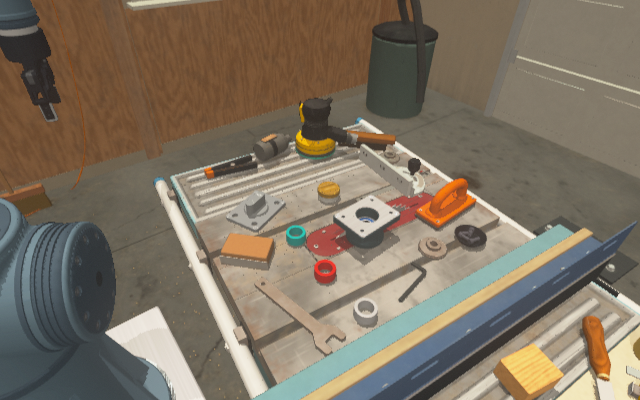

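Top view: the steel spacer is at px (418,237) and the turquoise (320,230) and red (370,236) rings are look-alikes. The housing is at (357,174), the cap at (264,238) and the wax tin at (290,164). The scene view agrees, with the steel ring at (366,312). I'll go over the housing first.

Request:
{"method": "play_rows", "body": {
  "motion": [
    [[0.031,-0.033,0],[0,0,-5.1],1],
    [[0.062,-0.066,0],[0,0,-10.2],1],
    [[0.094,-0.099,0],[0,0,-15.4],1],
    [[0.125,-0.131,0],[0,0,-20.5],1],
    [[0.156,-0.164,0],[0,0,-25.7],1]
  ]
}}

```text
time_s: 1.7
tcp_pos: [0.2857, 0.3952, 0.2315]
tool_rot: [3.141, 0.0, 2.464]
contact_force: [0.4, 0.7, -0.6]
grip_width: 0.085
grasp_force: 0.0
```

Request:
{"method": "play_rows", "body": {
  "motion": [
    [[0.031,-0.033,0],[0,0,-5.1],1],
    [[0.062,-0.066,0],[0,0,-10.2],1],
    [[0.094,-0.099,0],[0,0,-15.4],1],
    [[0.125,-0.131,0],[0,0,-20.5],1],
    [[0.156,-0.164,0],[0,0,-25.7],1]
  ]
}}

```text
time_s: 2.2
tcp_pos: [0.4419, 0.2309, 0.2316]
tool_rot: [3.141, 0.0, 2.015]
contact_force: [0.1, 1.3, 0.6]
grip_width: 0.0853
grasp_force: 0.0
```

Request:
{"method": "play_rows", "body": {
  "motion": [
    [[0.031,-0.033,0],[0,0,-5.1],1],
    [[0.062,-0.066,0],[0,0,-10.2],1],
    [[0.094,-0.099,0],[0,0,-15.4],1],
    [[0.156,-0.164,0],[0,0,-25.7],1],
    [[0.156,-0.164,0],[0,0,-25.7],1]
  ]
}}

```text
time_s: 2.7
tcp_pos: [0.5983, 0.0661, 0.2313]
tool_rot: [3.141, 0.0, 1.565]
contact_force: [0.6, -1.2, -0.1]
grip_width: 0.0853
grasp_force: 0.0
```

```bash
cat > h.py <<'E'
from station import r, eyes, regions_of, mark_of
import cv2, numpy as np
from scipy.spatial.transform import Rotation as Ro
def cam(c):
    i=eyes.camera_info(c)
    if "cam_to_world" in i: T=np.array(i["cam_to_world"])
    else:
        s=r.observe(); W=np.eye(4); W[:3,:3]=Ro.from_euler("xyz",s["tool_rot"]).as_matrix(); W[:3,3]=s["tcp_pos"]
        T=W@np.array(i["T_tool_cam"])
    return np.array([[i["fx"],0,i["cx"]],[0,i["fy"],i["cy"]],[0,0,1]]),T
def shot(c,name=None):
    K,T=cam(c); im=eyes.grab_frame(c)[:,:,::-1].copy()
    if name: cv2.imwrite(f"pics/{name}.png",im)
    return im,K,T
def toworld(px,z,K,T):          # pixels -> world points on plane at height z
    p=np.c_[np.atleast_2d(px),np.ones(len(np.atleast_2d(px)))]
    d=(T[:3,:3]@np.linalg.inv(K)@p.T).T; o=T[:3,3]
    return o+d*((z-o[2])/d[:,2])[:,None]
def topx(P,K,T):
    q=(np.atleast_2d(P)-T[:3,3])@T[:3,:3]; q=q@K.T
    return q[:,:2]/q[:,2:]
def rectify(im,c,z,K,T,half=0.08,s=4000):   # top-down metric map at height z; col=+x, row=-y
    n=int(2*half*s); cs=np.array([[-half,half],[half,half],[half,-half],[-half,-half]])
    P=np.c_[c[0]+cs[:,0],c[1]+cs[:,1],np.full(4,z)]
    H=cv2.getPerspectiveTransform(np.float32([[0,0],[n,0],[n,n],[0,n]]),np.float32(topx(P,K,T)))
    return cv2.warpPerspective(im,H,(n,n),flags=cv2.INTER_LINEAR|cv2.WARP_INVERSE_MAP)
E
python3 - <<'E'
from h import *
im,K,T=shot("wrist")
o=rectify(im,(0.598,0.067),0.064,K,T)
cv2.imwrite("pics/w1.png",np.hstack([cv2.resize(im,(480,300)),cv2.resize(o,(300,300))]))
for q in ("housing_bore","housing_hole0"):
    print(q,[(np.round(m["location"],4).tolist(),round(m["conf"],2)) for m in mark_of(q,"wrist")])
E
```

```text
housing_bore [([0.598, 0.0657, 0.0639], 0.66)]
housing_hole0 [([0.5536, 0.0371, 0.0614], 0.94), ([0.6423, 0.1022, 0.0647], 0.84)]
```

View pics/w1.png

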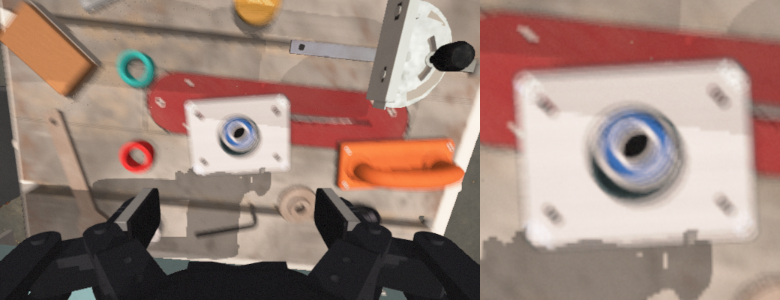

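The wrist view shows the housing centred at about (240,135), with the bright flange and four holes clear, but the picture is motion-blurred. I'll retake it now that the arm is still and fit the flange outline and the holes.

```bash
cat >> h.py <<'E'
def fit(im,c,yaw,z,zh,K,T,iters=4,rh=.007,dbg=None):
    """refine (x,y,yaw) of a plate with 4 holes at +-46,+-29: dark/contrast centroid in hole windows on plane z"""
    c=np.array(c,float); loc=np.array([[46,29],[46,-29],[-46,29],[-46,-29]])/1000
    S=6000
    for k in range(iters):
        R=np.array([[np.cos(yaw),-np.sin(yaw)],[np.sin(yaw),np.cos(yaw)]]); got=[]
        for l in loc:
            p=c+R@l; o=cv2.cvtColor(rectify(im,p,z,K,T,half=rh,s=S),cv2.COLOR_BGR2GRAY).astype(float)
            w=np.clip(np.median(o)-15-o,0,None); n=len(o); g=(np.arange(n)+.5-n/2)/S
            got.append(p+(np.array([(w.sum(0)*g).sum(),-(w.sum(1)*g).sum()])/w.sum() if w.sum()>0 else 0))
        got=np.array(got); c=got.mean(0); d=got-c
        yaw=np.angle(np.sum((d[:,0]+1j*d[:,1])*np.conj(loc[:,0]+1j*loc[:,1])))
    R=np.array([[np.cos(yaw),-np.sin(yaw)],[np.sin(yaw),np.cos(yaw)]])
    return c,yaw,np.round(1000*(got-c-loc@R.T),1)
E
python3 - <<'E'
from h import *
for c in ("wrist","wrist","top"):
    im,K,T=shot(c)
    x=fit(im,(0.599,0.067),np.radians(5),0.064,None,K,T,rh=.009); print(c,x[0],np.degrees(x[1]),x[2].tolist())
    o=rectify(im,(0.599,0.067),0.064,K,T)
    m=((o.min(2)>130)&(np.ptp(o,axis=2)<50)).astype(np.uint8); m=cv2.morphologyEx(m,cv2.MORPH_OPEN,np.ones((25,25)))
    cs=max(cv2.findContours(m,0,2)[0],key=cv2.contourArea); b=cv2.minAreaRect(cs)
    print("rect",0.599-.08+b[0][0]/4000,0.067+.08-b[0][1]/4000,np.array(b[1])/4,b[2])
    for q in ("housing_hole0","housing_bore"):
        print(q,[(np.round(m["location"],4).tolist(),round(m["conf"],2)) for m in mark_of(q,c)])
    if c=="wrist": keep=o
cv2.imwrite("pics/w2.png",cv2.resize(keep,(560,560)))
print(r.observe()["dq"])
E
```

```text
wrist [0.59788238 0.06759611] 3.4241029349147047 [[-0.0, -0.0], [-0.0, 0.1], [0.1, 0.0], [-0.0, -0.0]]
rect 0.5988749847412109 0.051875015258789084 [159.74996948 129.24996948] -0.0
housing_hole0 [([0.5544, 0.0369, 0.0616], 0.72), ([0.6411, 0.1023, 0.0635], 0.55)]
housing_bore [([0.6017, 0.0663, 0.0637], 0.7)]
wrist [0.59820625 0.06727681] 3.408854982507067 [[-0.0, -0.0], [0.0, 0.0], [0.0, 0.1], [-0.0, -0.1]]
rect 0.598875 0.05162500000000002 [128.75 159.75] 90.0
housing_hole0 [([0.5555, 0.0356, 0.0624], 0.95), ([0.6412, 0.1012, 0.0689], 0.58)]
housing_bore [([0.5996, 0.069, 0.0647], 0.73)]
top [0.60007551 0.05969673] 3.3471000317295716 [[-0.2, 5.1], [-2.3, -5.0], [0.1, 1.4], [2.5, -1.4]]
rect 0.597875 0.10525000000000001 [ 19.5  117.75] 90.0
housing_hole0 [([0.6396, 0.0973, 0.0672], 0.98), ([0.5538, 0.0339, 0.0704], 0.59)]
housing_bore [([0.5975, 0.0654, 0.0688], 0.82)]
[-0.00519156  0.00336548 -0.0043286  -0.00076838 -0.00042395 -0.00076921]
```

View pics/w2.png

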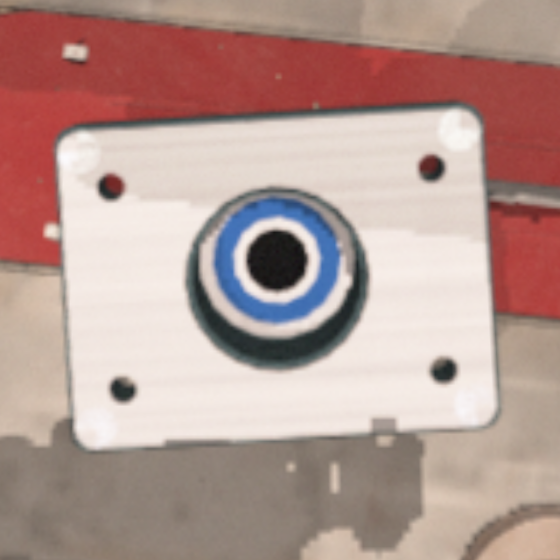

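Sharp view: the housing is at (0.598, 0.0675) with yaw 3.4°, and the hole residuals are 0.1 mm. Now on to the spacer.

Request:
{"method": "play_rows", "body": {
  "motion": [
    [[-0.037,-0.039,-0.005],[0,0,0],1],
    [[-0.074,-0.078,-0.01],[0,0,0],1],
    [[-0.111,-0.117,-0.02],[0,0,0],1],
    [[-0.148,-0.156,-0.04],[0,0,0],1],
    [[-0.148,-0.156,-0.04],[0,0,0],1]
  ]
}}

```text
time_s: 3.8
tcp_pos: [0.4457, -0.0888, 0.1901]
tool_rot: [-3.14, 0.0, 1.569]
contact_force: [-0.1, 1.1, 0.2]
grip_width: 0.0852
grasp_force: 0.0
```

```bash
python3 - <<'E'
from h import *
for k in range(4): im,K,T=shot("wrist")
print([(np.round(m["location"],4).tolist(),round(m["conf"],2)) for m in mark_of("spacer","wrist")])
rg=regions_of("spacer","wrist"); print([(x["conf"],np.argwhere(x["pixels"]).mean(0),x["pixels"].sum()) for x in rg])
o=rectify(im,(0.45,-0.091),0.024,K,T,half=.06,s=5000)
g=cv2.medianBlur(cv2.cvtColor(o,cv2.COLOR_BGR2GRAY),5)
for a,b in((60,90),(100,125)):
    c=cv2.HoughCircles(g,cv2.HOUGH_GRADIENT,1,40,param1=80,param2=20,minRadius=a,maxRadius=b)
    if c is not None:
        print([(0.45-.06+x/5000,-0.091+.06-y/5000,R/5) for x,y,R in c[0][:3]])
cv2.imwrite("pics/w3.png",np.hstack([cv2.resize(im,(480,300)),cv2.resize(o,(300,300))]))
print(r.observe()["tcp_pos"],r.observe()["tool_rot"])
E
```

```text
[([0.4483, 0.0299, -0.0005], 0.85), ([0.4525, -0.0958, -0.0022], 0.56)]
[(0.94, array([ 43.11492891, 317.66113744]), np.int64(1688)), (0.74, array([183.22553191, 319.8306383 ]), np.int64(1175))]
[(np.float32(0.4531), np.float32(-0.091299996), np.float32(15.06))]
[(np.float32(0.4533), np.float32(-0.090900004), np.float32(21.66))]
[ 0.44981426 -0.08705938  0.19206066] [3.13999827e+00 3.58322696e-04 1.57116498e+00]
```

View pics/w3.png

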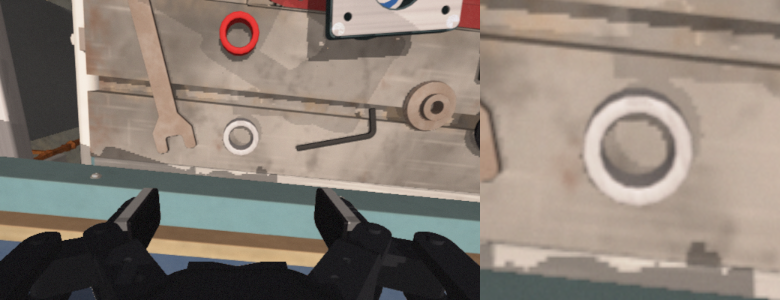

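The wrist view shows the steel ring at (240,137), which gives its top centre at (0.4532, −0.0911). The fence edge is close, near y ≈ −0.136. I'll turn 5° to follow the fence, keep the TCP 3 mm towards +y, and go down.

Request:
{"method": "play_rows", "body": {
  "motion": [
    [[0.0035,-0.001,-0.04],[0,0,-5],1],
    [[0.0035,-0.001,-0.08],[0,0,-5],1],
    [[0.0035,-0.001,-0.11],[0,0,-5],1],
    [[0.0035,-0.001,-0.13],[0,0,-5],1],
    [[0.0035,-0.001,-0.135],[0,0,-5],1]
  ]
}}

```text
time_s: 4.6
tcp_pos: [0.4514, -0.087, 0.0542]
tool_rot: [-3.138, -0.002, 1.485]
contact_force: [-0.1, 0.6, 0.4]
grip_width: 0.0854
grasp_force: 0.0
```

Request:
{"method": "play_rows", "body": {
  "motion": [
    [[0,0,-0.01],[0,0,0],1],
    [[0,0,-0.02],[0,0,0],1],
    [[0,0,-0.03],[0,0,0],1],
    [[0,0,-0.044],[0,0,0],1],
    [[0,0,-0.044],[0,0,0],1]
  ]
}}

```text
time_s: 5.1
tcp_pos: [0.4512, -0.0881, 0.011]
tool_rot: [-3.139, -0.001, 1.483]
contact_force: [-0.3, -0.0, 0.5]
grip_width: 0.0856
grasp_force: 0.0
```

```bash
python3 - <<'E'
from h import *
for k in range(2): im,K,T=shot("wrist")
im2,_,_=shot("scene")
cv2.imwrite("pics/w4.png",np.hstack([cv2.resize(im,(480,300)),cv2.resize(im2[230:390,270:430],(300,300))]))
s=r.observe(); print(s["tcp_pos"],s["tool_rot"],s["contact_force"])
E
```

```text
[ 0.45261553 -0.08877789  0.01272912] [3.14095438e+00 2.57042872e-04 1.48287303e+00] [ 0.4665268  -0.70350369  0.32004804]
```

View pics/w4.png

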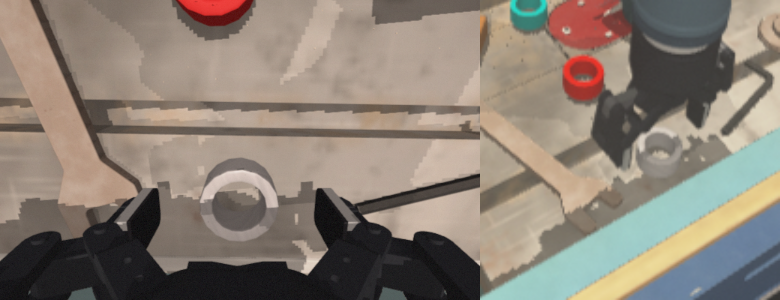

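The ring sits centred between the pads (240,205), clear of the wrench and the hex key. Closing now.

Request:
{"method": "play_rows", "body": {
  "motion": [
    [[0,0,0],[0,0,0],-1],
    [[0,0,0],[0,0,0],-1],
    [[0,0,0],[0,0,0],-1],
    [[0,0,0],[0,0,0],-1],
    [[0,0,0],[0,0,0],-1]
  ]
}}

```text
time_s: 5.75
tcp_pos: [0.4526, -0.0887, 0.0134]
tool_rot: [3.141, 0.0, 1.483]
contact_force: [-3.7, 1.7, 10.5]
grip_width: 0.0422
grasp_force: 59.2
```

Request:
{"method": "play_rows", "body": {
  "motion": [
    [[0,0,0],[0,0,0],-1],
    [[0,0,0],[0,0,0],-1],
    [[0,0,0.01],[0,0,0],-1],
    [[0,0,0.03],[0,0,0],-1],
    [[0,0,0.06],[0,0,0],-1]
  ]
}}

```text
time_s: 6.25
tcp_pos: [0.4507, -0.0879, 0.072]
tool_rot: [-3.138, -0.001, 1.483]
contact_force: [1.0, 0.0, -2.2]
grip_width: 0.0421
grasp_force: 61.0
```

Width is 42 mm where 45 was expected, so I'll check the hold in the picture.

```bash
python3 - <<'E'
from h import *
for k in range(3): im,K,T=shot("wrist")
im2,K2,T2=shot("scene")
for c in ("wrist","scene","top"):
    if c=="top": shot(c)
    print(c,[(np.round(m["location"],4).tolist(),round(m["conf"],2)) for m in mark_of("spacer",c)])
s=r.observe(); print(s["tcp_pos"],s["tool_rot"],s["contact_force"],s["grip_width"])
p=topx([s["tcp_pos"]],K2,T2)[0].astype(int); print(p)
cv2.imwrite("pics/w5.png",np.hstack([cv2.resize(im[150:400,120:520],(480,300)),cv2.resize(im2[p[1]-50:p[1]+30,p[0]-40:p[0]+40],(300,300),interpolation=cv2.INTER_CUBIC)]))
E
```

```text
wrist [([0.4561, -0.0966, 0.0624], 0.57)]
scene [([0.4557, 0.0262, 0.0011], 0.94), ([0.4533, -0.0917, 0.063], 0.87), ([0.4594, 0.1457, -0.0025], 0.69)]
top [([0.452, 0.0298, 0.0015], 0.5), ([0.4621, 0.1423, -0.0038], 0.46), ([0.4502, -0.0927, 0.0577], 0.41)]
[ 0.45124587 -0.088137    0.07117337] [-3.13937272e+00 -8.47348569e-04  1.48278660e+00] [-4.56282477e-02 -6.52841690e-04 -1.15818673e+00] 0.042255400218436906
[366 290]
```

View pics/w5.png

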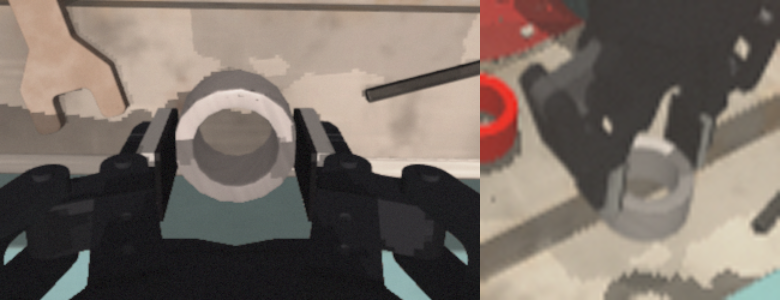

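It's held and looks level: the ring is centred between the pads at (237,147) in the crop. Next I'll measure the ring centre in the tool frame with the same camera.

```bash
python3 - <<'E'
from h import *
def ring():
    im,K,T=shot("wrist"); s=r.observe(); t=s["tcp_pos"]; z=t[2]+.011
    c=np.array([t[0]+.001,t[1]-.003]); o=rectify(im,c,z,K,T,half=.035,s=8000)
    g=cv2.medianBlur(cv2.cvtColor(o,cv2.COLOR_BGR2GRAY),5)
    print(t,np.degrees(s["tool_rot"]))
    for a,b in((110,130),(170,190)):
        C=cv2.HoughCircles(g,cv2.HOUGH_GRADIENT,1,20,param1=60,param2=12,minRadius=a,maxRadius=b)
        if C is not None: print([(round(float(c[0]-.035+x/8000),4),round(float(c[1]+.035-y/8000),4),round(float(R/8),1)) for x,y,R in C[0][:3]])
    return o
ring(); o=ring(); cv2.imwrite("pics/w6.png",o)
E
```

```text
[ 0.45131846 -0.0881918   0.07121228] [-1.79875785e+02 -4.52566748e-02  8.49589205e+01]
[(0.4515, -0.0901, 15.0), (0.4456, -0.0858, 14.5)]
[(0.4515, -0.0903, 21.6), (0.4499, -0.083, 22.1), (0.454, -0.0898, 23.5)]
[ 0.4514765  -0.08824974  0.07132777] [-1.79891469e+02 -4.25812778e-02  8.49585325e+01]
[(0.4517, -0.0903, 15.1), (0.4472, -0.0856, 15.5), (0.4569, -0.0861, 14.9)]
[(0.4517, -0.0901, 21.4), (0.4499, -0.0829, 22.1), (0.4519, -0.0926, 23.7)]
```

View pics/w6.png

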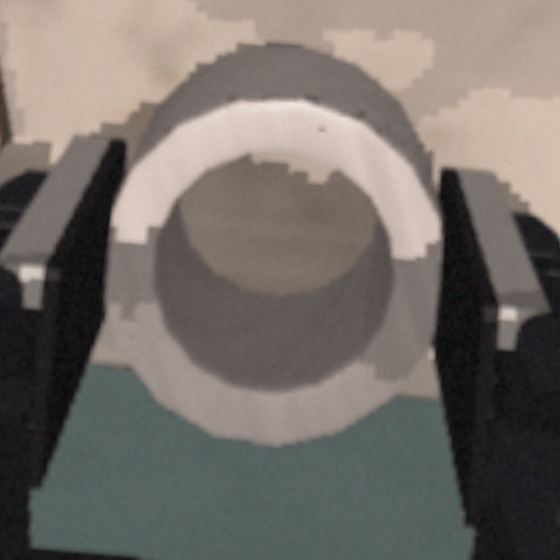

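Request:
{"method": "play_rows", "body": {
  "motion": [
    [[0,0,0.045],[0,0,0],-1],
    [[0.03,0.035,0.05],[0,0,0],-1],
    [[0.06,0.07,0.05],[0,0,0],-1],
    [[0.09,0.1,0.05],[0,0,0],-1],
    [[0.11,0.12,0.05],[0,0,0],-1]
  ]
}}

```text
time_s: 7.25
tcp_pos: [0.5636, 0.0335, 0.1219]
tool_rot: [3.142, -0.0, 1.484]
contact_force: [-0.1, -0.6, -2.1]
grip_width: 0.0423
grasp_force: 61.8
```

Request:
{"method": "play_rows", "body": {
  "motion": [
    [[0.018,0.02,0],[0,0,0],-1],
    [[0.03,0.033,0],[0,0,0],-1],
    [[0.0345,0.038,0],[0,0,0],-1],
    [[0.0345,0.038,0],[0,0,0],-1],
    [[0.0345,0.038,0],[0,0,0],-1]
  ]
}}

```text
time_s: 7.75
tcp_pos: [0.5959, 0.0689, 0.1217]
tool_rot: [-3.14, 0.0, 1.483]
contact_force: [-0.3, 0.2, -2.2]
grip_width: 0.0418
grasp_force: 61.8
```

Request:
{"method": "play_rows", "body": {
  "motion": [
    [[0,0,0],[0,0,0],-1],
    [[0,0,0],[0,0,0],-1],
    [[0,0,0],[0,0,0],-1],
    [[0,0,0],[0,0,0],-1],
    [[0,0,0],[0,0,0],-1]
  ]
}}

```text
time_s: 8.25
tcp_pos: [0.5967, 0.0692, 0.1224]
tool_rot: [3.141, 0.0, 1.483]
contact_force: [-0.2, 0.2, -2.1]
grip_width: 0.042
grasp_force: 61.8
```

```bash
python3 - <<'E'
from h import *
for k in range(3):
    im,K,T=shot("wrist"); s=r.observe(); t=s["tcp_pos"]
    c=np.array([t[0]+.001,t[1]-.003]); o=rectify(im,c,t[2]+.011,K,T,half=.035,s=8000)
    g=cv2.medianBlur(cv2.cvtColor(o,cv2.COLOR_BGR2GRAY),5)
    for a,b in((114,126),(170,180)):
        C=cv2.HoughCircles(g,cv2.HOUGH_GRADIENT,1,20,param1=60,param2=12,minRadius=a,maxRadius=b)
        if C is not None: print([(round(float(c[0]-.035+x/8000-t[0]),4),round(float(c[1]+.035-y/8000-t[1]),4),round(float(R/8),1)) for x,y,R in C[0][:1]])
    x=fit(im,(0.598,0.0675),np.radians(3.4),0.064,None,K,T,rh=.009); print(t,x[0],np.degrees(x[1]),x[2].tolist(),s["time_s"])
E
```

```text
[(0.0003, -0.0023, 15.1)]
[(0.0003, -0.0024, 21.9)]
[0.59670249 0.06933317 0.122361  ] [0.59916229 0.06547749] 3.7452227722650586 [[-0.7, 1.3], [-1.4, -2.1], [-0.6, 1.9], [2.7, -1.1]] 8.3
[(0.0004, -0.0022, 15.1)]
[(0.0003, -0.0018, 21.4)]
[0.59671865 0.06935393 0.12233236] [0.59913582 0.06558335] 3.707844461551829 [[-0.7, 1.2], [-1.3, -2.1], [-0.7, 1.8], [2.7, -1.0]] 8.35
[(0.0001, -0.0019, 15.2)]
[(0.0001, -0.0023, 21.9)]
[0.59669732 0.06940585 0.12230627] [0.59916252 0.06547507] 3.788364965212826 [[-0.7, 1.2], [-1.3, -2.1], [-0.6, 2.0], [2.7, -1.1]] 8.4
```

The ring needs about +1 mm in x and +0.3 mm in y. Then I'll lower it.

Request:
{"method": "play_rows", "body": {
  "motion": [
    [[0.001,0.0003,0],[0,0,0],-1],
    [[0.001,0.0003,-0.015],[0,0,0],-1],
    [[0.001,0.0003,-0.03],[0,0,0],-1],
    [[0.001,0.0003,-0.04],[0,0,0],-1],
    [[0.001,0.0003,-0.042],[0,0,0],-1]
  ]
}}

```text
time_s: 8.9
tcp_pos: [0.5958, 0.0699, 0.0774]
tool_rot: [-3.137, 0.0, 1.483]
contact_force: [0.5, 0.8, -1.2]
grip_width: 0.0421
grasp_force: 61.7
```

Request:
{"method": "play_rows", "body": {
  "motion": [
    [[0,0,0],[0,0,0],-1],
    [[0,0,-0.003],[0,0,0],-1],
    [[0,0,-0.006],[0,0,0],-1],
    [[0,0,-0.009],[0,0,0],-1],
    [[0,0,-0.009],[0,0,0],-1]
  ]
}}

```text
time_s: 9.4
tcp_pos: [0.5975, 0.0697, 0.071]
tool_rot: [-3.141, 0.0, 1.483]
contact_force: [0.4, 0.2, -1.5]
grip_width: 0.0422
grasp_force: 61.8
```

Request:
{"method": "play_rows", "body": {
  "motion": [
    [[0,0,-0.002],[0,0,0],-1],
    [[0,0,-0.004],[0,0,0],-1],
    [[0,0,-0.006],[0,0,0],-1],
    [[0,0,-0.006],[0,0,0],-1],
    [[0,0,-0.006],[0,0,0],-1]
  ]
}}

```text
time_s: 9.9
tcp_pos: [0.5977, 0.0697, 0.0652]
tool_rot: [-3.141, 0.0, 1.483]
contact_force: [0.6, 0.9, -1.8]
grip_width: 0.0419
grasp_force: 61.8
```

Request:
{"method": "play_rows", "body": {
  "motion": [
    [[0,0,-0.001],[0,0,0],-1],
    [[0,0,-0.002],[0,0,0],-1],
    [[0,0,-0.002],[0,0,0],-1],
    [[0,0,-0.002],[0,0,0],-1],
    [[0,0,-0.002],[0,0,0],-1]
  ]
}}

```text
time_s: 10.4
tcp_pos: [0.5977, 0.0697, 0.0633]
tool_rot: [3.142, 0.0, 1.483]
contact_force: [0.4, 0.1, 0.1]
grip_width: 0.042
grasp_force: 61.8
```

Request:
{"method": "play_rows", "body": {
  "motion": [
    [[0,0,0],[0,0,0],0.3],
    [[0,0,0],[0,0,0],0.3],
    [[0,0,0],[0,0,0],0.5],
    [[0,0,0],[0,0,0],0.5],
    [[0,0,0],[0,0,0],0.5]
  ]
}}

```text
time_s: 10.9
tcp_pos: [0.5978, 0.0697, 0.0634]
tool_rot: [3.141, -0.0, 1.483]
contact_force: [0.3, 0.0, 0.4]
grip_width: 0.0645
grasp_force: 0.0
```

Request:
{"method": "play_rows", "body": {
  "motion": [
    [[0,0,0.03],[0,0,0],1],
    [[0,0,0.07],[0,0,0],1],
    [[0,0,0.11],[0,0,0],1],
    [[0,0,0.125],[0,0,0],1],
    [[0,0,0.125],[0,0,0],1]
  ]
}}

```text
time_s: 11.4
tcp_pos: [0.5996, 0.0696, 0.1914]
tool_rot: [3.136, -0.0, 1.483]
contact_force: [-0.4, -0.8, -0.4]
grip_width: 0.0853
grasp_force: 0.0
```

```bash
python3 - <<'E'
from h import *
for k in range(5): im,K,T=shot("wrist")
print("fit",fit(im,(0.598,0.0675),np.radians(3.4),0.064,None,K,T,rh=.009))
c=(0.598,.0675); o=rectify(im,c,.060,K,T,half=.04,s=7000); g=cv2.medianBlur(cv2.cvtColor(o,cv2.COLOR_BGR2GRAY),5)
for a,b in((95,115),(140,163),(164,195)):
    C=cv2.HoughCircles(g,cv2.HOUGH_GRADIENT,1,20,param1=60,param2=12,minRadius=a,maxRadius=b)
    if C is not None: print([(round(float(c[0]-.04+x/7000),4),round(float(c[1]+.04-y/7000),4),round(float(R/7),1)) for x,y,R in C[0][:2]])
print([(np.round(m["location"],4).tolist(),round(m["conf"],2)) for m in mark_of("spacer_center","wrist")],r.observe()["tcp_pos"])
cv2.imwrite("pics/w7.png",o)
E
```

```text
fit (array([0.5983045, 0.0669385]), np.float64(0.06317040551880578), array([[ 0.1,  0. ],
       [-0.3,  0.1],
       [ 0.1,  0.4],
       [ 0.1, -0.5]]))
[(0.5981, 0.0677, 15.2), (0.5966, 0.0743, 14.9)]
[(0.5979, 0.0671, 21.8), (0.6001, 0.0633, 22.9)]
[(0.5982, 0.0664, 26.4), (0.5979, 0.0693, 23.7)]
[([0.4618, 0.1455, 0.0121], 0.95), ([0.599, 0.0656, 0.0511], 0.87), ([0.4533, 0.0286, 0.0124], 0.67)] [0.59651275 0.06978859 0.18600747]
```

View pics/w7.png

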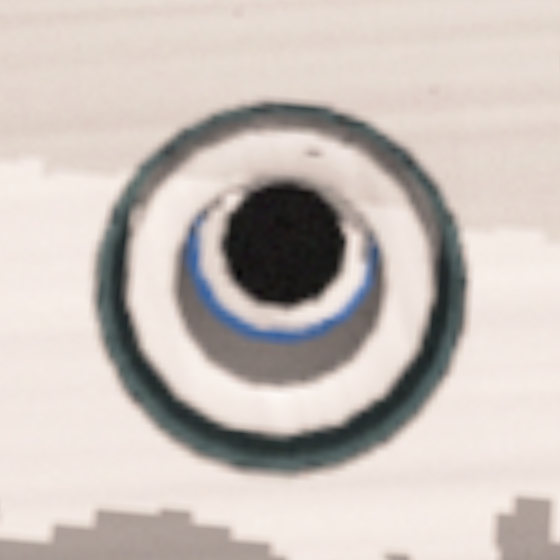

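The spacer is home: circular, inner radius 15.2 mm on the 60 mm plane, within 1 mm of the bore centre. Now the cap.

Request:
{"method": "play_rows", "body": {
  "motion": [
    [[-0.016,0.022,0.005],[0,0,-7],1],
    [[-0.032,0.044,0.01],[0,0,-14],1],
    [[-0.048,0.066,0.012],[0,0,-21],1],
    [[-0.064,0.088,0.012],[0,0,-28],1],
    [[-0.08,0.11,0.012],[0,0,-35],1]
  ]
}}

```text
time_s: 12.2
tcp_pos: [0.5165, 0.1804, 0.1991]
tool_rot: [-3.14, 0.001, 0.867]
contact_force: [1.0, -0.0, 0.2]
grip_width: 0.0855
grasp_force: 0.0
```

Request:
{"method": "play_rows", "body": {
  "motion": [
    [[-0.02,0.027,0],[0,0,-7],1],
    [[-0.04,0.054,0],[0,0,-14],1],
    [[-0.06,0.081,0],[0,0,-20],1],
    [[-0.08,0.109,0],[0,0,-26],1],
    [[-0.08,0.109,0],[0,0,-26],1]
  ]
}}

```text
time_s: 12.7
tcp_pos: [0.4347, 0.2911, 0.1991]
tool_rot: [-3.14, 0.003, 0.419]
contact_force: [-0.1, 0.4, 0.2]
grip_width: 0.0853
grasp_force: 0.0
```

```bash
python3 - <<'E'
from h import *
for k in range(5): im,K,T=shot("wrist")
for c0 in ((.4385,.288),(.440,.289)):
  for rh in (.010,.011):
    c,y,e=fit(im,c0,np.radians(24),0.008,None,K,T,rh=rh,iters=6); print(c,np.degrees(y),e.tolist())
for q in ("cap","cap_grip","cap_hole0"): print([(np.round(m["location"],4).tolist(),round(m["conf"],2)) for m in mark_of(q,"wrist")])
o=rectify(im,(.439,.288),.008,K,T)
s=r.observe(); print(s["tcp_pos"],np.degrees(s["tool_rot"]),s["time_s"])
cv2.imwrite("pics/w8.png",np.hstack([cv2.resize(im,(480,300)),cv2.resize(o,(300,300))]))
E
```

```text
[0.43792155 0.28820221] 22.779685075026002 [[1.5, 2.4], [2.0, -0.0], [-1.3, 0.7], [-2.2, -3.1]]
[0.43792009 0.28818493] 22.77563287138182 [[1.4, 2.4], [2.0, -0.0], [-1.3, 0.7], [-2.1, -3.0]]
[0.43792158 0.2882019 ] 22.779865697372504 [[1.5, 2.4], [2.0, -0.0], [-1.3, 0.7], [-2.2, -3.1]]
[0.43791885 0.28818612] 22.773706059101716 [[1.4, 2.4], [2.0, -0.0], [-1.3, 0.7], [-2.1, -3.0]]
[([0.4439, 0.2912, -0.0004], 0.77), ([0.47, 0.331, 0.0021], 0.49)]
[([0.4377, 0.2872, 0.041], 0.85)]
[([0.4686, 0.3305, 0.0028], 0.97), ([0.4057, 0.2444, -0.0013], 0.66)]
[0.43827433 0.28793492 0.2000983 ] [1.79996058e+02 1.68096345e-02 2.38964294e+01] 13.1
```

```bash
cat >> h.py <<'E'
def circ(im,p,z,K,T,half,rmin,rmax,S=8000):   # best circle near p on plane z (radii in m)
    g=cv2.GaussianBlur(cv2.cvtColor(rectify(im,p,z,K,T,half=half,s=S),cv2.COLOR_BGR2GRAY),(0,0),4)
    C=cv2.HoughCircles(g,cv2.HOUGH_GRADIENT,1.5,20,param1=40,param2=10,minRadius=int(rmin*S),maxRadius=int(rmax*S))
    return None if C is None else (np.array([p[0]-half+C[0][0][0]/S,p[1]+half-C[0][0][1]/S]),C[0][0][2]/S*1000)
LOC=np.array([[46,29],[46,-29],[-46,29],[-46,-29]])/1000
def plate(im,c,yaw,z,K,T,rmin,rmax,half=.014):
    R=np.array([[np.cos(yaw),-np.sin(yaw)],[np.sin(yaw),np.cos(yaw)]]); got=[];ids=[]
    for i,l in enumerate(LOC):
        q=circ(im,np.array(c)+R@l,z,K,T,half,rmin,rmax)
        if q is not None: got.append(q[0]); ids.append(i); print("  r",round(float(q[1]),1),end="")
    got=np.array(got); L=LOC[ids]; gm,lm=got.mean(0),L.mean(0); d=got-gm; l=L-lm
    y=np.angle(np.sum((d[:,0]+1j*d[:,1])*np.conj(l[:,0]+1j*l[:,1]))); R=np.array([[np.cos(y),-np.sin(y)],[np.sin(y),np.cos(y)]])
    c=gm-R@lm; print("  c",c.round(4),"yaw",np.degrees(y).round(2),ids,np.round(1000*(got-c-L@R.T),1).tolist()); return c,y
E
python3 - <<'E'
from h import *
im,K,T=shot("wrist"); plate(im,(.438,.288),np.radians(22.7),.008,K,T,.006,.008)
im,K,T=shot("wrist"); plate(im,(.438,.288),np.radians(22.7),.008,K,T,.006,.008)
o=rectify(im,(.438,.288),.042,K,T,half=.05,s=6000)
g=cv2.cvtColor(o,cv2.COLOR_BGR2GRAY)
L=cv2.createLineSegmentDetector().detect(g)[0][:,0]
for x1,y1,x2,y2 in L:
    n=np.hypot(x2-x1,y2-y1)/6
    if n>25: print(round(n),round(np.degrees(np.arctan2(-(y2-y1),x2-x1))%180,1),[round(v,4) for v in (.388+x1/6000,.338-y1/6000,.388+x2/6000,.338-y2/6000)])
E
```

```text
r 6.9  r 7.2  r 6.6  r 6.1  c [0.4423 0.2871] yaw 26.07 [0, 1, 2, 3] [[-0.6, -1.0], [-3.5, -2.4], [-3.0, 3.5], [7.0, -0.1]]
  r 6.8  r 7.2  r 6.8  c [0.4391 0.2878] yaw 22.68 [0, 1, 2] [[-0.0, 0.0], [-0.2, 0.0], [0.2, -0.0]]
31 23.4 [np.float32(0.4287), np.float32(0.2719), np.float32(0.457), np.float32(0.2841)]
```

Request:
{"method": "play_rows", "body": {
  "motion": [
    [[0.0008,0,-0.04],[0,0,-1.2],1],
    [[0.0008,0,-0.08],[0,0,-1.2],1],
    [[0.0008,0,-0.115],[0,0,-1.2],1],
    [[0.0008,0,-0.13],[0,0,-1.2],1],
    [[0.0008,0,-0.14],[0,0,-1.2],1]
  ]
}}

```text
time_s: 13.7
tcp_pos: [0.4377, 0.288, 0.0585]
tool_rot: [-3.141, 0.003, 0.397]
contact_force: [-0.0, -0.6, -0.3]
grip_width: 0.0855
grasp_force: 0.0
```

Request:
{"method": "play_rows", "body": {
  "motion": [
    [[0,0,-0.01],[0,0,0],1],
    [[0,0,-0.02],[0,0,0],1],
    [[0,0,-0.035],[0,0,0],1],
    [[0,0,-0.0425],[0,0,0],1],
    [[0,0,-0.0425],[0,0,0],1]
  ]
}}

```text
time_s: 14.2
tcp_pos: [0.438, 0.2885, 0.017]
tool_rot: [-3.142, 0.001, 0.397]
contact_force: [-0.5, 0.4, 0.8]
grip_width: 0.0856
grasp_force: 0.0
```

Request:
{"method": "play_rows", "body": {
  "motion": [
    [[0,0,0],[0,0,0],1],
    [[0,0,0],[0,0,0],1],
    [[0,0,0],[0,0,0],1],
    [[0,0,0],[0,0,0],0],
    [[0,0,0],[0,0,0],-0.3]
  ]
}}

```text
time_s: 14.7
tcp_pos: [0.4387, 0.2888, 0.0181]
tool_rot: [3.142, -0.001, 0.397]
contact_force: [-0.5, 0.0, 0.7]
grip_width: 0.0592
grasp_force: 0.0
```

Request:
{"method": "play_rows", "body": {
  "motion": [
    [[0,0,0],[0,0,0],-1],
    [[0,0,0],[0,0,0],-1],
    [[0,0,0],[0,0,0],-1],
    [[0,0,0],[0,0,0],-1],
    [[0,0,0],[0,0,0],-1]
  ]
}}

```text
time_s: 15.2
tcp_pos: [0.4388, 0.2887, 0.0181]
tool_rot: [3.141, -0.0, 0.397]
contact_force: [-1.0, -1.1, 3.9]
grip_width: 0.0206
grasp_force: 60.4
```

Request:
{"method": "play_rows", "body": {
  "motion": [
    [[0,0,0],[0,0,0],-1],
    [[0,0,0],[0,0,0],-1],
    [[0,0,0.01],[0,0,0],-1],
    [[0,0,0.03],[0,0,0],-1],
    [[0,0,0.06],[0,0,0],-1]
  ]
}}

```text
time_s: 15.7
tcp_pos: [0.4358, 0.2879, 0.0762]
tool_rot: [-3.141, 0.006, 0.397]
contact_force: [0.7, -0.2, -4.9]
grip_width: 0.0205
grasp_force: 59.2
```

The cap is lifted (about 4.5 N). Carrying it high to over the housing.

Request:
{"method": "play_rows", "body": {
  "motion": [
    [[0,0,0.04],[0,0,0],-1],
    [[0.005,-0.007,0.075],[0,0,0],-1],
    [[0.025,-0.035,0.085],[0,0,-5],-1],
    [[0.05,-0.07,0.085],[0,0,-10],-1],
    [[0.075,-0.105,0.085],[0,0,-15],-1]
  ]
}}

```text
time_s: 16.2
tcp_pos: [0.5134, 0.1831, 0.1632]
tool_rot: [-3.141, 0.0, 0.133]
contact_force: [0.2, 0.2, -3.8]
grip_width: 0.0211
grasp_force: 59.4
```

Request:
{"method": "play_rows", "body": {
  "motion": [
    [[0.025,-0.035,0],[0,0,-4.2],-1],
    [[0.05,-0.07,0],[0,0,-4.2],-1],
    [[0.07,-0.097,0],[0,0,-4.2],-1],
    [[0.08,-0.112,0],[0,0,-4.2],-1],
    [[0.084,-0.1165,0],[0,0,-4.2],-1]
  ]
}}

```text
time_s: 16.7
tcp_pos: [0.5975, 0.0658, 0.162]
tool_rot: [-3.141, 0.002, 0.06]
contact_force: [-0.4, -0.0, -4.1]
grip_width: 0.0209
grasp_force: 59.5
```

Request:
{"method": "play_rows", "body": {
  "motion": [
    [[0,0,0],[0,0,0],-1],
    [[0,0,0],[0,0,0],-1],
    [[0,0,0],[0,0,0],-1],
    [[0,0,0],[0,0,0],-1],
    [[0,0,0],[0,0,0],-1]
  ]
}}

```text
time_s: 17.2
tcp_pos: [0.5972, 0.068, 0.1629]
tool_rot: [-3.142, -0.0, 0.063]
contact_force: [-0.3, 0.3, -4.7]
grip_width: 0.0209
grasp_force: 59.5
```

```bash
python3 - <<'E'
from h import *
for k in range(3): im,K,T=shot("wrist")
s=r.observe(); t=s["tcp_pos"]; y=s["tool_rot"][2]; print(t,np.degrees(s["tool_rot"]),s["contact_force"],s["ft_torque"])
for k in range(2):
    im,K,T=shot("wrist"); plate(im,t[:2],y,t[2]-.010,K,T,.0055,.008)
cv2.imwrite("pics/w9.png",im)
for c in ("top","scene"):
    shot(c)
    for q in ("cap_grip","cap_hole0","cap"): print(c,q,[(np.round(m["location"],4).tolist(),round(m["conf"],2)) for m in mark_of(q,c)])
E
```

```text
[0.59742945 0.06750672 0.16288393] [ 1.79999268e+02 -4.81142301e-03  3.58643486e+00] [ 0.0234006  -0.83510366 -4.43437704] [-0.06986305 -0.04555453  0.02887301]
  r 6.6  r 7.1  r 7.1  r 7.5  c [0.5975 0.0671] yaw 2.6 [0, 1, 2, 3] [[-0.1, 1.0], [0.9, 1.2], [3.8, -5.6], [-4.6, 3.4]]
  r 6.9  r 6.8  r 7.4  r 5.7  c [0.5976 0.0675] yaw 2.07 [0, 1, 2, 3] [[-0.3, 0.7], [1.0, 0.9], [3.0, -6.1], [-3.7, 4.5]]
top cap_grip [([0.5977, 0.0653, 0.185], 0.84)]
top cap_hole0 [([0.6444, 0.103, 0.1497], 0.93), ([0.5511, 0.0295, 0.1388], 0.66)]
top cap [([0.5966, 0.0668, 0.1506], 0.71)]
scene cap_grip [([0.5957, 0.0649, 0.1873], 0.68), ([0.6375, 0.0982, 0.1445], 0.55)]
scene cap_hole0 [([0.5532, 0.0326, 0.144], 0.69), ([0.6393, 0.1, 0.1448], 0.67)]
scene cap [([0.5988, 0.0643, 0.1429], 0.57)]
```

Request:
{"method": "play_rows", "body": {
  "motion": [
    [[0.0005,0,-0.02],[0,0,0],-1],
    [[0.0005,0,-0.035],[0,0,0],-1],
    [[0.0005,0,-0.048],[0,0,0],-1],
    [[0.0005,0,-0.055],[0,0,0],-1],
    [[0.0005,0,-0.057],[0,0,0],-1]
  ]
}}

```text
time_s: 18.35
tcp_pos: [0.5972, 0.0673, 0.1044]
tool_rot: [-3.141, 0.002, 0.062]
contact_force: [0.0, 0.4, -4.9]
grip_width: 0.0208
grasp_force: 59.5
```

Request:
{"method": "play_rows", "body": {
  "motion": [
    [[0,0,0],[0,0,0],-1],
    [[0,0,0],[0,0,0],-1],
    [[0,0,0],[0,0,0],-1],
    [[0,0,0],[0,0,0],-1],
    [[0,0,0],[0,0,0],-1]
  ]
}}

```text
time_s: 18.85
tcp_pos: [0.5982, 0.0672, 0.1062]
tool_rot: [3.142, -0.001, 0.062]
contact_force: [-0.2, 0.5, -4.5]
grip_width: 0.0208
grasp_force: 59.5
```

```bash
python3 - <<'E'
from h import *
for k in range(3): im,K,T=shot("wrist")
s=r.observe(); t=s["tcp_pos"]; y=s["tool_rot"][2]; print(t,np.degrees(s["tool_rot"]),s["contact_force"])
R=np.array([[np.cos(y),-np.sin(y)],[np.sin(y),np.cos(y)]])
for k in range(3):
    im,K,T=shot("wrist")
    for l in LOC[:2]:
        q=circ(im,t[:2]+R@l,t[2]-.010,K,T,.014,.006,.008); print((1000*(R.T@(q[0]-t[:2])-l)).round(1),round(float(q[1]),1),end=" ")
    print()
a=rectify(im,t[:2]+R@LOC[0],t[2]-.010,K,T,.014,8000*.75); b=rectify(im,t[:2]+R@LOC[1],t[2]-.010,K,T,.014,8000*.75)
it,Kt,Tt=shot("top"); isc,Ks,Ts=shot("scene")
c=rectify(it,t[:2],t[2]-.010,Kt,Tt,.075,2800); d=rectify(isc,t[:2],t[2]-.010,Ks,Ts,.075,2800)
rs=lambda x:cv2.resize(x,(270,270),interpolation=cv2.INTER_CUBIC)
cv2.imwrite("pics/w10.png",np.vstack([np.hstack([rs(a),rs(b)]),np.hstack([rs(c),rs(d)])]))
E
```

```text
[0.59806223 0.06720546 0.10592718] [ 1.79998958e+02 -1.09738559e-02  3.56185721e+00] [-0.11493117 -0.88709723 -4.72954703]
[ 0.3 -0.6] 6.9 [ 0.3 -0.2] 6.7 
[ 0.5 -0.4] 6.9 [ 0.3 -0.4] 6.9 
[ 0.5 -0.6] 6.9 [ 0.3 -0.2] 6.7
```

View pics/w10.png

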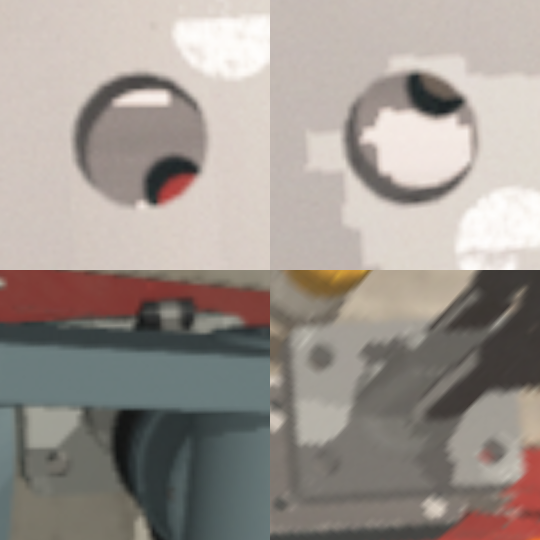

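In the last picture both far cap holes (top crops) show the threaded holes where the oblique view puts them, with an error under 1 mm. The scene crop agrees. I'll lower the last 13 mm with a small nudge in y.

Request:
{"method": "play_rows", "body": {
  "motion": [
    [[0,0.0004,-0.003],[0,0,0],-1],
    [[0,0.0004,-0.006],[0,0,0],-1],
    [[0,0.0004,-0.009],[0,0,0],-1],
    [[0,0.0004,-0.012],[0,0,0],-1],
    [[0,0.0004,-0.013],[0,0,0],-1]
  ]
}}

```text
time_s: 19.75
tcp_pos: [0.5976, 0.0677, 0.0921]
tool_rot: [-3.141, 0.001, 0.062]
contact_force: [0.2, 0.5, -5.0]
grip_width: 0.0211
grasp_force: 59.5
```

Request:
{"method": "play_rows", "body": {
  "motion": [
    [[0,0,0],[0,0,0],-1],
    [[0,0,0],[0,0,0],-1],
    [[0,0,0],[0,0,0],-1],
    [[0,0,0],[0,0,0],-1],
    [[0,0,0],[0,0,0],-1]
  ]
}}

```text
time_s: 20.25
tcp_pos: [0.5981, 0.0676, 0.0929]
tool_rot: [3.142, -0.0, 0.062]
contact_force: [-0.1, 1.1, -5.5]
grip_width: 0.0212
grasp_force: 59.5
```

```bash
python3 - <<'E'
from h import *
for k in range(6): im,K,T=shot("wrist")
s=r.observe(); t=s["tcp_pos"]; y=s["tool_rot"][2]; print(t,np.degrees(s["tool_rot"]),s["contact_force"],s["dq"].round(3),s["grasp_force"])
R=np.array([[np.cos(y),-np.sin(y)],[np.sin(y),np.cos(y)]])
for l in LOC[:2]:
    q=circ(im,t[:2]+R@l,t[2]-.010,K,T,.014,.006,.008); print("cap",q[0],(1000*(R.T@(q[0]-t[:2])-l)).round(1),q[1])
    hy=np.radians(3.5); h=np.array([.5982,.0673])+np.array([[np.cos(hy),-np.sin(hy)],[np.sin(hy),np.cos(hy)]])@l
    u=circ(im,h,.064,K,T,.008,.0032,.0048); print("thr expected",h,"seen",u, "diff mm",None if u is None else ((u[0]-q[0])*1000).round(1))
for c in ("top","scene"):
    shot(c); print(c,[(n,np.round(m["location"],4).tolist(),round(m["conf"],2)) for n in("cap_hole0","housing_hole0","wax_tin","arbor_flange","cap") for m in mark_of(n,c)[:2]])
E
```

```text
[0.59805787 0.06762166 0.09282549] [ 1.79997650e+02 -6.18726599e-03  3.56391750e+00] [ 0.31136123 -0.47333986 -4.24107214] [ 0.     0.001 -0.    -0.001 -0.    -0.001] 59.53774631023407
cap [0.64250996 0.09908128] [ 0.3 -0.4] 6.9375
thr expected [0.64234379 0.09905414] seen (array([0.64231254, 0.09852289]), np.float32(3.6125)) diff mm [-0.2 -0.6]
cap [0.64649035 0.04119345] [ 0.7 -0.4] 6.84375
thr expected [0.64588461 0.04116232] seen (array([0.64566586, 0.04100607]), np.float32(3.89375)) diff mm [-0.8 -0.2]
top [('cap_hole0', [0.5511, 0.0333, 0.0717], 0.67), ('cap_hole0', [0.6376, 0.1005, 0.0799], 0.64), ('housing_hole0', [0.5545, 0.0343, 0.0667], 0.63), ('wax_tin', [0.6202, 0.231, 0.0022], 0.92), ('cap', [0.5983, 0.0671, 0.0815], 0.64), ('cap', [0.6193, 0.231, -0.0008], 0.56)]
scene [('cap_hole0', [0.5553, 0.0327, 0.0775], 0.94), ('cap_hole0', [0.64, 0.1011, 0.0736], 0.79), ('housing_hole0', [0.5525, 0.0348, 0.065], 0.95), ('wax_tin', [0.6192, 0.2312, -0.001], 0.77), ('wax_tin', [0.5561, 0.0324, 0.0738], 0.71), ('arbor_flange', [0.6912, -0.0561, -0.0033], 0.73), ('cap', [0.5966, 0.067, 0.0769], 0.89)]
```

The cap is aligned to within 1 mm, with a gap of about 11 mm, level and still. The bystanders haven't moved. Handing in.

```bash
python3 -c "
from station import r
print(r.finish_job())"
```

```text
the job is handed in; nothing more can be done
None
```

I handed the job in: the spacer lies flat on the bearing in the bore and is let go, and the cap is held level and still about 11 mm above the housing face. By wrist camera the two far cap holes sit within about 1 mm of their threaded holes; the gripper hid the other two. No verdict was returned.

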